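# Square a gearbox cover into the corner of the jig

### The job

Take the pusher out of its stand and, with its tip, nudge the gearbox cover along the jig until it lies flat and snug against both steel fences of the square corner, then put the pusher back in its stand, its collar resting on the top. Do not touch the cover with the gripper or the arm, do not knock the light bar over the jig, and leave the other things on the bench where they are.

Things in the scene. Friction and masses are not known exactly. Their poses are not given: they have to be found in the camera images.
- jig: fixed jig on the bench: dark steel base 240 (x) x 300 (y) x 12 mm, two steel fences 20 mm wide rising 14 mm above it. Origin: centre of the base's underside; +x points roughly to the robot's right, +y away from it. Right fence: inner face at x = +100 mm, y -120 to +120. Far fence: inner face at y = +100 mm, x -100 to +100. The seated cover's origin lies at jig (+50, +30) mm
- jig_corner (a point): the square corner where the fences' inner faces meet, on the base's top, 12 mm above the bench; axes as the jig's
- lamp: aluminium light bar fixed to the jig; its frame equals the jig's. It fills x -45 to +10, y -45 to +150 mm, 152 to 237 mm above the bench, over the left (-x) edge of the seated cover, on a post 40 x 24 mm at x -17.5, y +136. An upright pusher cannot get beneath it: lean it about 40 degrees, handle to the left (-x)
- cover: loose aluminium gearbox cover flat on the jig's base: plate 100 (x) x 140 (y) x 18 mm with a low boss (52 mm across, 8 mm high, at y +15) on top, 0.2 to 0.4 kg. Origin: centre of its underside, 12 mm above the bench. It starts turned up to 13 degrees in the jig, 15 to 55 mm off each fence; its +x side goes to the right fence, +y to the far one. Slides at 1 to 5 N
- stand: fixed wooden stand: square tower 66 x 66 x 120 mm tall on a 100 mm square foot 8 mm thick, with an upright square hole 34 x 34 mm open at the top, 112 mm deep. Origin: centre of its underside
- pusher_grip (a point): centre of the pusher's black square handle, 28 x 28 x 50 mm (along z); loose, 0.2 kg. Below it a steel collar 52 mm across, 6 mm thick, its underside 41 mm below this point, on a round bar 14 mm across. z runs from tip to handle, x and y are normal to the flats. At the start it hangs upright in the stand, collar on the stand's top, this point 161 mm above the bench
- pusher_tip (a point): centre of the ball (radius 8 mm) at the pusher's lower end, 143 mm from the handle's centre along the pusher; pushes of much over 10 N there can twist the handle in a gripper
- oil_bottle: white plastic oil bottle, 72 mm across, 170 mm tall, standing on the bench; origin under its centre; a bystander
- wrench: steel wrench 180 mm long lying on the bench; origin under its middle; a bystander
- big_socket: steel socket, 34 mm across, 75 mm tall, standing; origin under its centre; a bystander
- screw_jar: glass jar with a steel lid, 70 mm across, 80 mm tall; origin under its centre; a bystander
- brush: flat brush 200 mm long lying on the bench; origin under its middle; a bystander
- sprocket: dark steel sprocket, about 100 mm across, with a hub, 30 mm tall in all, lying flat; origin under its centre; a bystander
- parts_carton: small cardboard box 100 x 70 x 50 mm; origin under its centre; a bystander

How it is judged:
By the outcome, as a careful person would: the job done as asked, in the order asked, and still so for the second after the job is handed in, with the robot touching nothing.
It also fails if it takes over 67 s, if anything falls off the work surface, if the arm or the gripper's body presses on something with over 40 N, if the wrist force passes 120 N, or if a joint passes its speed limit or range.

### The arm

A 6-joint arm with a two-finger parallel gripper is mounted at the origin on the work surface. World frame = base frame: x ahead of the robot, y to its left, z up, the work surface at z = 0. Lengths are in m, angles in rad, forces in N, time in s.
With the tool pointing down it reaches from about 0.375 to 0.9 m from the base axis. Payload 3.1 kg.
Tool frame: the origin (TCP) lies on the centre line of the jaws, within the pads' length; the fingertips stand 17 mm ahead of it and the grasp point (between the pads) lies 2 mm behind it; y points along the fingers, z is the direction in which the jaws open and shut, and the axes are right-handed (so a half turn about y gives the same grasp; the last joint's range is limited). The gripper opens to 85 mm and grips with 20 to 120 N. Pads are 22 mm wide; open, the fingers measure 114 mm over their backs; the gripper's body (76 mm by 85 mm) begins 54 mm behind the grasp point. The pads swing forward as they close: fully open they stand 13 mm farther back than shut.
Start: joints at [-1.488, 0.527, 1.433, -0, 1.181, -0.178], TCP at [0.162, -0.604, 0.248] pointing down, gripper open.
Joint ranges: [-3.08, 3.08], [-0.75, 2.2], [0.22, 2.44], [-1.43, 4.57], [0, 2.65], [-2.85, 2.85]. Speed limits (rad/s): [2.79, 2.79, 3.14, 3.14, 3.14, 3.14].

### API

Orientations are given as a unit quaternion [x, y, z, w].
In Python, from station import manip gives the robot as it stands.
- The arm moves only by the shell command python3 -m handwheel 'ROWS' [FORCE]. ROWS is JSON, one flat list of numbers, 7 for each row, row after row: the shift along the tool's x, y, z in cm, then the turn, a rotation vector about the tool's x, y, z in rad, then the finger opening in cm, from 0 to 8.54. A call has 1 to 10 rows; each row is the pose to reach, as a shift and turn from the pose commanded when the call began, along the tool's axes at that moment; what a row does not reach only later rows make up. A row lasts 1/12 s, in which the tool goes at most 41.7 mm and 7.16 degrees, less where a joint would pass 70% of its speed; a pose out of reach is approached as far as the arm can. A call with a gripper value outside its range is refused whole. The fingers move at their own pace and stop on an object; FORCE is the grip in N (left out, the last holds). Time passes only in rows, so rows that repeat a pose let the fingers close. It gives the time, the measured TCP pose, the force and the opening at its end, in the units of the state.
- manip.sense(): the state, without advancing time (a new reading comes with each control period).
- manip.snapshot(name): name is "scene" or "top"; returns a dict with "frame" (400x640x3 uint8, red, green, blue), "depth" (400x640 float32, m along the optical axis (not along the pixel's ray), 0 where there is no reading), "camera_matrix" (3x3 intrinsics, pixels), "rvec" (rotation vector, rad) and "tvec" (3), from world to camera coordinates, as OpenCV has them. Camera axes: x right, y down, z forward; pixel columns grow to the right and rows downward; lengths in m; the calibration is good to about 2 mm. A picture is of the moment at which its call begins.
- manip.sign_off(): hands the job in, once; it reports no verdict.
The state is a dict: "t": time; "q": joint angles; "qd": joint speeds; "tau": joint torques, N m; "tcp_pos": TCP position; "tool_rot": TCP orientation; "force": force on the tool from outside, world axes, zero at the start; "ft_torque": the same for the moment, N m; "finger_gap": opening from 0.0 (shut) to 1.0 (fully open).
Only numpy, scipy, OpenCV 4.12 (cv2) and the standard library are available. Lean on these libraries where they do the work, as an engineer would, in place of code of your own. Each camera call takes 0.05 s, during which the arm holds its last target.

## Working session

There is one attempt and no reset: what is moved stays moved. The work goes in short steps, Python scripts to look and compute and a shell command to move; the robot and the scene stay as the last step left them, time stands still between calls to the robot, and variables do not carry over. Pictures are saved under pics/ and viewed, and the job is handed in when it is done.

```bash
ls; mkdir -p pics; cat > h.py <<'E'
import numpy as np, cv2
from station import manip
from scipy.spatial.transform import Rotation as R
def snap(n,f=None):
    s=manip.snapshot(n)
    if f: cv2.imwrite('pics/'+f,s['frame'][:,:,::-1])
    return s
def cloud(s):
    K=s['camera_matrix'];Rm=cv2.Rodrigues(np.array(s['rvec'],float))[0];t=np.array(s['tvec']).ravel()
    d=s['depth'];v,u=np.mgrid[:400,:640]
    P=np.stack([(u-K[0,2])/K[0,0]*d,(v-K[1,2])/K[1,1]*d,d],-1)
    W=(P-t)@Rm
    W[d==0]=np.nan
    return W
def ray(s,u,v,z):
    K=s['camera_matrix'];Rm=cv2.Rodrigues(np.array(s['rvec'],float))[0];t=np.array(s['tvec']).ravel()
    c=-Rm.T@t; d=Rm.T@np.array([(u-K[0,2])/K[0,0],(v-K[1,2])/K[1,1],1])
    return c+d*(z-c[2])/d[2]
E
python3 - <<'E'
from h import *
st=manip.sense();print(st)
for n in('scene','top'):
    s=snap(n,n+'0.png');np.savez(n+'0.npz',**s)
    Rm=cv2.Rodrigues(np.array(s['rvec'],float))[0];print(n,-Rm.T@np.array(s['tvec']).ravel(),Rm[2],s['camera_matrix'])
E
```

```text
pics
{'t': 0.0, 'q': array([-1.48750596e+00,  5.28450778e-01,  1.43393153e+00,  8.54356078e-06,
        1.18140656e+00, -1.78469379e-01]), 'qd': array([-5.77296913e-05, -1.45153877e-03, -1.40200162e-03, -4.78385793e-04,
        7.58186575e-04, -1.14058201e-03]), 'tau': array([ 8.13616934e-04, -4.42352664e+01, -1.78023040e+01, -1.83880552e-04,
        8.35921004e-03,  7.30505150e-07]), 'tcp_pos': array([ 0.16172823, -0.60299194,  0.24733375]), 'tool_rot': array([-0.09224114,  0.70183441, -0.70028347,  0.09232059]), 'force': array([1.11105062, 0.92365289, 0.30168432]), 'ft_torque': array([-0.00220662, -0.00849575,  0.02666967]), 'finger_gap': 0.9994439569858868}
scene [ 1.08003429 -0.50912761  0.95347253] [-0.46481102  0.44940898 -0.76287763] [[410.57008357   0.         324.21514285]
 [  0.         410.57008357 197.86219725]
 [  0.           0.           1.        ]]
top [ 0.41908845 -0.00510921  1.31992986] [ 1.04281760e-01 -7.76789811e-04 -9.94547491e-01] [[448.65785855   0.         327.52076337]
 [  0.         448.65785855 194.59980333]
 [  0.           0.           1.        ]]
```

View pics/scene0.png

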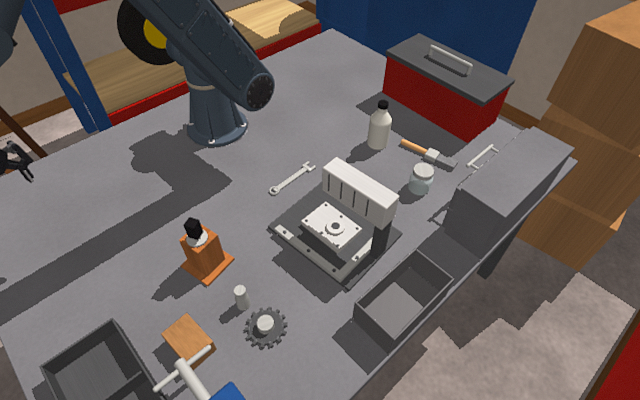

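View pics/top0.png

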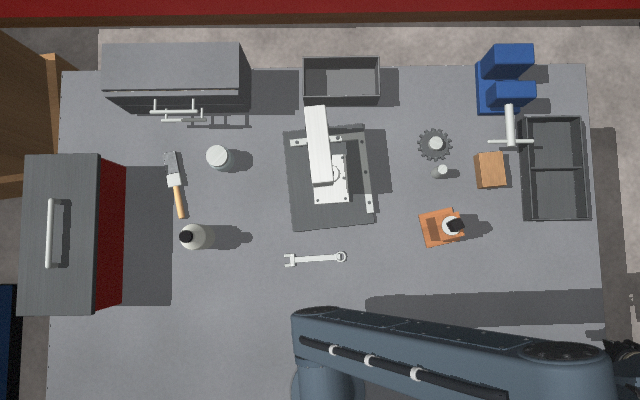

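The scene view shows the stand and pusher at about (205,250), and the jig and lamp at about (335,220). In the top view they're at (443,226) and (333,175). Next I'll enlarge both areas.

```bash
python3 - <<'E'
from h import *
t=cv2.imread('pics/top0.png');s=cv2.imread('pics/scene0.png')
cv2.imwrite('pics/t_jig.png',cv2.resize(t[95:240,270:400],None,fx=4,fy=4,interpolation=cv2.INTER_CUBIC)[:600])
cv2.imwrite('pics/s_jig.png',cv2.resize(s[150:290,255:410],None,fx=4,fy=4,interpolation=cv2.INTER_CUBIC))
a=cv2.resize(t[195:260,405:485],None,fx=5,fy=5,interpolation=cv2.INTER_CUBIC)
b=cv2.resize(s[210:290,170:250],None,fx=5,fy=5,interpolation=cv2.INTER_CUBIC)
c=np.zeros((400,800,3),np.uint8);c[:325,:400]=a;c[:400,400:]=b
cv2.imwrite('pics/stand.png',c)
E
```

```text
(no output)
```

View pics/t_jig.png

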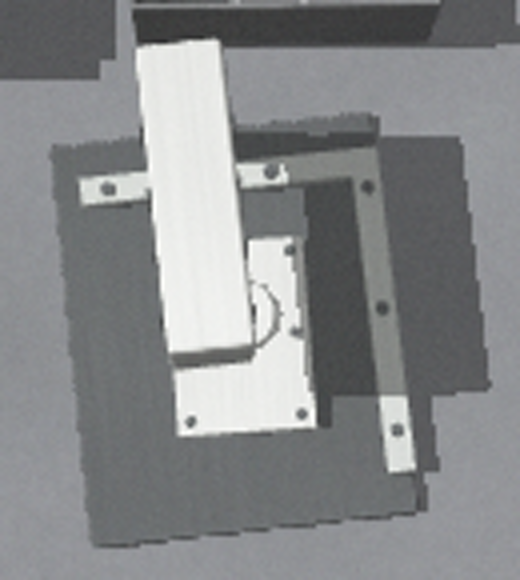

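View pics/s_jig.png

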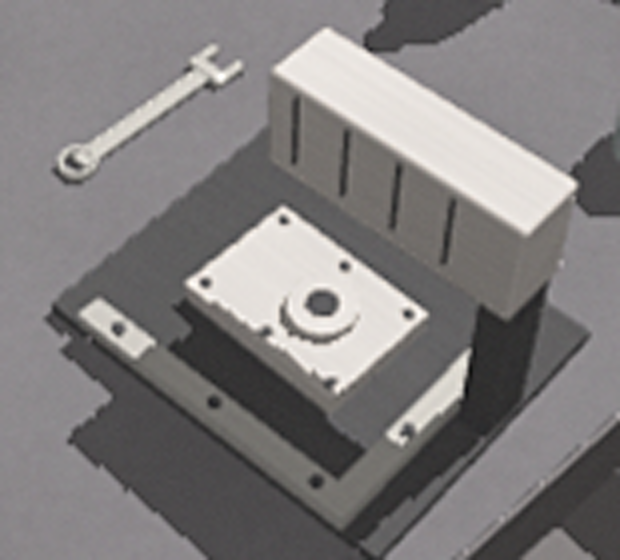

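View pics/stand.png

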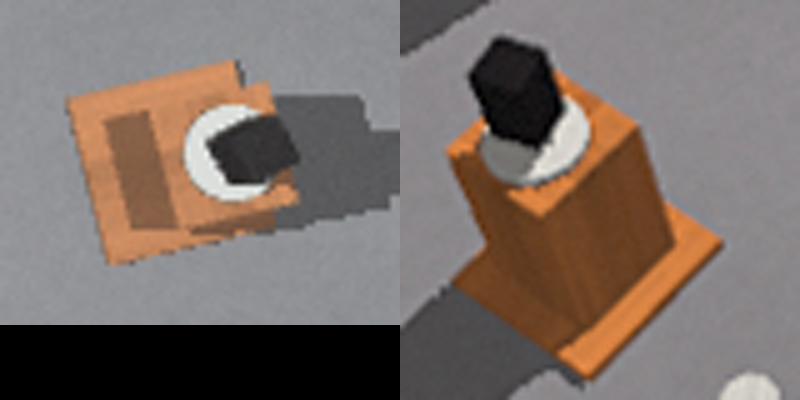

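```bash
python3 - <<'E'
from h import *
T=dict(np.load('top0.npz'));S=dict(np.load('scene0.npz'))
for n,s in(('top',T),('scene',S)):
    W=cloud(s);f=s['frame'];g=f.max(-1).astype(int)
    # table flatness
    m=np.abs(W[...,2])<.01;print(n,'table z med',np.nanmedian(W[m][:,2]),np.nanstd(W[m][:,2]))
    # black handle
    m=(g<60)&(W[...,2]>.125)&(W[...,2]<.21)&(np.abs(W[...,0]-.5)<.25)&(W[...,1]<-.15)
    n2,l,stt,c=cv2.connectedComponentsWithStats(m.astype(np.uint8))
    for i in range(1,n2):
        if stt[i,4]>15:
            P=W[l==i];print(' dark',stt[i],c[i],P.mean(0),P.min(0),P.max(0))
            tp=P[P[:,2]>.181];print('  top',len(tp),tp.mean(0) if len(tp) else '',cv2.minAreaRect((tp[:,:2]*1000).astype(np.float32)) if len(tp)>4 else '')
print([np.round(1000*ray(T,u,v,.012)) for u,v in((283,132),(293.75,231.75),(376.25,222.5))])
# fence tops, top view crop coords
def c(x,y,z): return np.round(1000*ray(T,270+x/4-.4,95+y/4-.4,z),1)
print('cover near-left, near-right, far-right (top z .03)',c(177,436,.03),c(316,427,.03),c(302,238,.03))
print('right fence inner near, end outer near, corner outer',c(387,472,.026),c(414,470,.026),c(378,147,.026),'inner corner',c(353,179,.026),'far fence left near',c(82,205,.026),c(79,180,.026))
W=cloud(S)
def c(x,y,z): return np.round(1000*ray(S,255+x/4-.4,150+y/4-.4,z),1)
print('scene: cover NL NR FR FL',c(283,206,.03),c(184,290,.03),c(333,400,.03),c(428,312,.03))
print('fence inner near, outer near, outer corner',c(98,297,.026),c(80,315,.026),c(347,528,.026))
E
```

```text
top table z med -8.078920640464477e-05 0.0030946509356794363
 dark [447 219  18  13 154] [455.31168831 224.9025974 ] [ 0.45705529 -0.32920177  0.17927357] [ 0.44165435 -0.35014629  0.14315704] [ 0.4719857  -0.31504291  0.19031126]
  top 104 [ 0.45852591 -0.3324393   0.18551468] ((458.6712951660156, -332.90728759765625), (25.511341094970703, 27.056461334228516), 28.717121124267578)
scene table z med 0.0003194391148665072 0.0027127303395869692
 dark [184 218  19  22 279] [192.92473118 228.13261649] [ 0.46463806 -0.33856562  0.17041663] [ 0.44453991 -0.35309674  0.13791614] [ 0.47632754 -0.32010449  0.18998053]
  top 113 [ 0.46082058 -0.337023    0.18536149] ((459.3697204589844, -335.947998046875), (27.534690856933594, 27.178300857543945), 23.25103187561035)
[array([745., 124.,  12.]), array([449.,  93.,  12.]), array([ 473., -147.,   12.])]
cover near-left, near-right, far-right (top z .03) [528.8  33.7  30. ] [533.9 -66.7  30. ] [672.5 -59.   30. ]
right fence inner near, end outer near, corner outer [ 501.  -117.5   26. ] [ 502.2 -137.1   26. ] [ 740.5 -116.2   26. ] inner corner [716.8 -97.4  26. ] far fence left near [700.  101.7  26. ] [718.7 103.9  26. ]
scene: cover NL NR FR FL [528.7  28.9  30. ] [538.1 -74.9  30. ] [674.1 -61.4  30. ] [666.6  38.   30. ]
fence inner near, outer near, outer corner [ 499.8 -121.6   26. ] [ 503.5 -140.6   26. ] [ 746.9 -119.7   26. ]
```

```bash
python3 - <<'E'
from h import *
T=dict(np.load('top0.npz'));S=dict(np.load('scene0.npz'))
st=manip.sense();A=R.from_quat(st['tool_rot']).as_matrix();print('tool axes cols\n',A.round(3))
for n,s in(('top',T),('scene',S)):
    W=cloud(s);f=s['frame'].astype(int)
    m=(f.max(-1)<60)&(W[...,2]>.178)&(W[...,2]<.2)&(np.abs(W[...,0]-.46)<.04)&(np.abs(W[...,1]+.335)<.04)
    v,u=np.nonzero(m);P=np.array([ray(s,a,b,.186)[:2] for a,b in zip(u,v)])*1000
    print(n,'handle top',len(P),P.mean(0),cv2.minAreaRect(P.astype(np.float32)))
    # orange
    hsv=cv2.cvtColor(s['frame'],cv2.COLOR_RGB2HSV)
    m=(hsv[...,0]<20)&(hsv[...,1]>100)&(np.abs(W[...,0]-.46)<.09)&(np.abs(W[...,1]+.33)<.09)
    mt=m&(np.abs(W[...,2]-.12)<.004);P=W[mt]
    print(' tower top',P.shape,cv2.minAreaRect((P[:,:2]*1000).astype(np.float32)))
    mt=m&(np.abs(W[...,2]-.008)<.003);P=W[mt];print(' foot',P.shape,cv2.minAreaRect((P[:,:2]*1000).astype(np.float32)))
    # collar: bright
    m=(hsv[...,1]<40)&(hsv[...,2]>90)&(np.abs(W[...,2]-.126)<.005)&(np.abs(W[...,0]-.46)<.05)&(np.abs(W[...,1]+.33)<.05)
    P=W[m][:,:2]*1000;print(' collar',cv2.minEnclosingCircle(P.astype(np.float32)))
    # jig base top
    m=(np.abs(W[...,2]-.012)<.0035)&(np.abs(W[...,0]-.6)<.2)&(np.abs(W[...,1])<.17)
    n2,l,stt,c=cv2.connectedComponentsWithStats(m.astype(np.uint8));i=1+np.argmax(stt[1:,4])
    print(' base',cv2.minAreaRect((W[l==i][:,:2]*1000).astype(np.float32)))
    # cover: bright
    m=(hsv[...,1]<40)&(hsv[...,2]>150)&(np.abs(W[...,2]-.03)<.006)&(np.abs(W[...,0]-.6)<.085)&(np.abs(W[...,1]+.012)<.075)
    n2,l,stt,c=cv2.connectedComponentsWithStats(m.astype(np.uint8));i=1+np.argmax(stt[1:,4])
    print(' cover',stt[i],cv2.minAreaRect((W[l==i][:,:2]*1000).astype(np.float32)))
E
```

```text
tool axes cols
 [[-0.966 -0.     0.259]
 [-0.259  0.002 -0.966]
 [-0.    -1.    -0.002]]
top handle top 114 [ 458.52082544 -331.69468964] ((458.8514709472656, -331.2264404296875), (26.73356819152832, 28.44969940185547), 25.410625457763672)
 tower top (262, 3) ((457.36187744140625, -329.173095703125), (65.73672485351562, 66.5721664428711), 12.211234092712402)
 foot (342, 3) ((457.2653503417969, -329.4153137207031), (98.32453918457031, 100.15613555908203), 12.292427062988281)
 collar ((458.8055114746094, -332.9859619140625), 25.43160057067871)
 base ((610.4105224609375, -6.8781890869140625), (300.0093994140625, 239.40673828125), 5.677088737487793)
 cover [314 154  35  50 825] ((600.5980834960938, -11.289321899414062), (140.156005859375, 100.30309295654297), 5.24262809753418)
scene handle top 121 [ 461.8842895  -337.46175056] ((462.751953125, -337.3944091796875), (29.953325271606445, 28.18933868408203), 26.415592193603516)
 tower top (250, 3) ((457.0024108886719, -332.1656188964844), (68.14673614501953, 66.15386962890625), 11.91008472442627)
 foot (444, 3) ((457.45556640625, -333.0547790527344), (100.80426025390625, 100.2811050415039), 12.917149543762207)
 collar ((460.7232666015625, -337.1190490722656), 25.32700538635254)
 base ((582.3267822265625, -19.889015197753906), (245.3706817626953, 226.68223571777344), 5.293602466583252)
 cover [ 302  202   60   47 1117] ((600.6908569335938, -14.387504577636719), (141.49752807617188, 102.51148223876953), 3.7348432540893555)
```

```bash
python3 -m handwheel '[-2,0,-1,0,-0.04,0,8.5, -6,0,-3,0,-0.1,0,8.5, -10,0,-5,0,-0.19,0,8.5, -14,0,-7.2,0,-0.19,0,8.5, -18,0,-9.2,0,-0.19,0,8.5, -22,0,-11.2,0,-0.19,0,8.5, -26,0,-13.3,0,-0.19,0,8.5, -30,0,-15.3,0,-0.19,0,8.5, -34,0,-17.4,0,-0.19,0,8.5, -35.8,0,-18.3,0,-0.19,0,8.5]' 100; python3 - <<'E'
from h import *
st=manip.sense();print(st['t'],st['tcp_pos'],st['q'].round(2),R.from_quat(st['tool_rot']).as_matrix().round(3))
E
```

```text
t: 0.93
tcp_pos: [0.4577, -0.3355, 0.248]
tool_rot: [-0.158, 0.689, -0.689, 0.158]
force: [0.4, -0.5, -1.0]
finger_gap: 0.996
0.9333 [ 0.45773278 -0.33554405  0.248015  ] [-0.83  0.45  1.58 -0.    1.11  0.29] [[-0.9   -0.001  0.437]
 [-0.437  0.001 -0.9  ]
 [ 0.    -1.    -0.001]]
```

```bash
python3 -m handwheel '[0,0,0,0,0,0,8.5, 0,2,0,0,0,0,8.5, 0,5,0,0,0,0,8.5, 0,7.5,0,0,0,0,8.5, 0,8.8,0,0,0,0,8.5, 0,8.9,0,0,0,0,8.5, 0,8.9,0,0,0,0,8.5]' && python3 - <<'E'
from h import *
s=snap('scene','g1.png');t=snap('top')
c=np.zeros((400,800,3),np.uint8)
c[:,:400]=cv2.resize(s['frame'][190:290,145:245],None,fx=4,fy=4)[:,:,::-1]
c[:,400:]=cv2.resize(t['frame'][175:275,405:505],None,fx=4,fy=4)[:,:,::-1]
cv2.imwrite('pics/g1.png',c);print(manip.sense()['tcp_pos'])
E
```

```text
t: 1.52
tcp_pos: [0.4561, -0.3372, 0.1584]
tool_rot: [-0.159, 0.69, -0.688, 0.158]
force: [0.4, 0.2, 1.5]
finger_gap: 0.994
[ 0.45707503 -0.33820069  0.16016103]
```

View pics/g1.png

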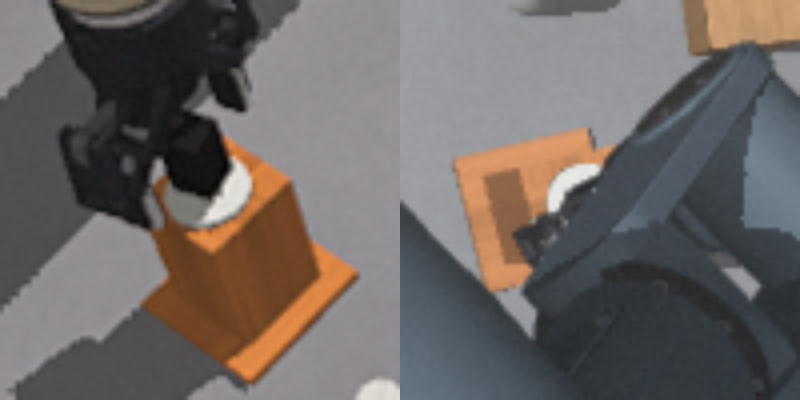

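```bash
python3 -m handwheel '[-0.4,0,-0.2,0,0,0,8.5, -0.4,0,-0.2,0,0,0,5, -0.4,0,-0.2,0,0,0,3, -0.4,0,-0.2,0,0,0,1, -0.4,0,-0.2,0,0,0,1, -0.4,0,-0.2,0,0,0,1, -0.4,0,-0.2,0,0,0,1, -0.4,0,-0.2,0,0,0,1, -0.4,0,-0.2,0,0,0,1, -0.4,0,-0.2,0,0,0,1]' 100
```

```text
t: 2.45
tcp_pos: [0.4597, -0.3341, 0.1598]
tool_rot: [0.158, -0.689, 0.689, -0.159]
force: [-0.5, 1.5, 5.9]
finger_gap: 0.316
```

```bash
cat >> h.py <<'E'
a_=np.radians(5.7);J=np.array([.610,-.009,0])
JX=np.array([np.sin(a_),-np.cos(a_),0]);JY=np.array([np.cos(a_),np.sin(a_),0]);Z=np.array([0,0,1.])
L=.142
def jig(x,y,z): return J+JX*x/1e3+JY*y/1e3+Z*z/1e3
def tojig(p): d=p-J; return np.array([d@JX,d@JY,d[2]])*1e3
def tip(st=None):
    st=st or manip.sense();A=R.from_quat(st['tool_rot']).as_matrix();return st['tcp_pos']+L*A[:,1]
def orient(lean,dirn,jaw):
    """handle leans toward dirn (horizontal unit) by lean deg; jaw: approximate jaw dir"""
    th=np.radians(lean);y=-(np.cos(th)*Z+np.sin(th)*np.array(dirn))
    z=np.array(jaw,float);z=z-y*(y@z);z/=np.linalg.norm(z);x=np.cross(y,z);return np.stack([x,y,z],1)
def plan(tp,A):
    st=manip.sense();A0=R.from_quat(st['tool_rot']).as_matrix()
    tcp=tp-L*A[:,1];sh=A0.T@(tcp-st['tcp_pos'])*100;rv=R.from_matrix(A0.T@A).as_rotvec()
    print('tcp now',st['tcp_pos'].round(4),'->',tcp.round(4),'tip now jig',tojig(tip(st)).round(1),'F',st['force'].round(1),'q',st['q'].round(2))
    print('SHIFT cm',sh.round(2),'ROT',rv.round(3),'deg',np.degrees(np.linalg.norm(rv)).round(1))
E
python3 -m handwheel '[0,-1,0,0,0,0,1, 0,-3,0,0,0,0,1, 0,-6,0,0,0,0,1, 0,-9,0,0,0,0,1, 0,-12,0,0,0,0,1, 0,-13.5,0,0,0,0,1, 0,-13.5,0,0,0,0,1]'
python3 - <<'E'
from h import *
s=snap('scene')
cv2.imwrite('pics/l1.png',cv2.resize(s['frame'][100:300,100:300],None,fx=3,fy=3)[:,:,::-1]);
A=orient(0,-JX,JX)
plan(jig(-110,-110,150),A)
A=orient(40,-JX,JX);plan(jig(-110,-110,100),A)
E
```

```text
t: 3.03
tcp_pos: [0.4607, -0.3353, 0.2983]
tool_rot: [0.157, -0.687, 0.692, -0.16]
force: [-0.1, -0.9, -2.4]
finger_gap: 0.319
tcp now [ 0.4598 -0.3343  0.2958] -> [0.4896 0.0895 0.292 ] tip now jig [ 309.1 -181.5  153.8] F [-0.3  0.1 -2.3] q [-0.83  0.4   1.52 -0.    1.22  0.29]
SHIFT cm [-21.19   0.28 -36.83] ROT [-0.003  0.352 -0.001] deg 20.2
tcp now [ 0.4598 -0.3343  0.2958] -> [0.4806 0.1804 0.2088] tip now jig [ 309.1 -181.5  153.8] F [-0.3  0.1 -2.3] q [-0.83  0.4   1.52 -0.    1.22  0.29]
SHIFT cm [-24.33   8.58 -45.42] ROT [ 0.688  0.337 -0.124] deg 44.5
```

View pics/l1.png

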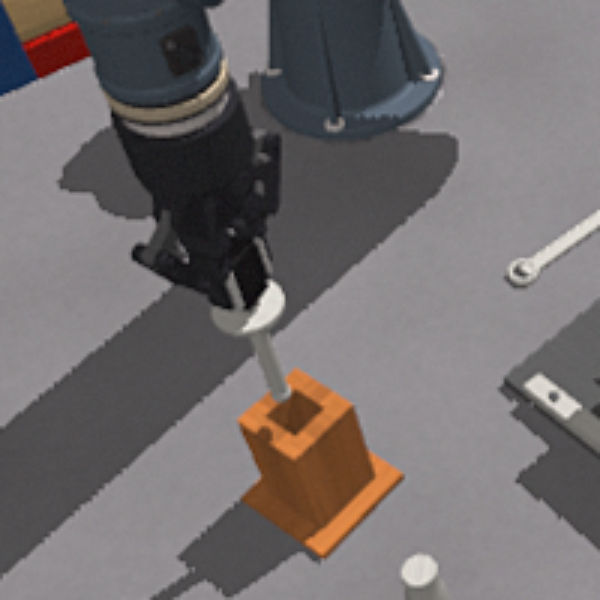

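```bash
python3 -m handwheel '[-1,0,-1.8,0,0.02,0,1, -3,0,-5.3,0,0.06,0,1, -5.3,0,-9.2,0,0.1,0,1, -7.6,0,-13.2,0,0.15,0,1, -9.9,0,-17.2,0,0.2,0,1, -12.2,0,-21.2,0,0.25,0,1, -14.5,0,-25.2,0,0.3,0,1, -16.8,0,-29.2,0,0.35,0,1, -19.1,0,-33.2,0,0.35,0,1, -20.6,0,-35.8,0,0.35,0,1]'
python3 - <<'E'
from h import *
A=orient(40,-JX,JX)
plan(jig(-100,-60,60),A)
E
```

```text
t: 3.92
tcp_pos: [0.4852, 0.0614, 0.2921]
tool_rot: [-0.038, 0.706, -0.706, 0.034]
force: [0.6, -0.1, -1.6]
finger_gap: 0.314
tcp now [0.4852 0.0614 0.2921] -> [0.5313 0.1754 0.1688] tip now jig [ -82.6 -117.9  150.1] F [ 0.6 -0.1 -1.6] q [-0.1   0.29  1.71 -0.    1.15  1.37]
SHIFT cm [ -5.8   12.31 -10.86] ROT [0.699 0.004 0.004] deg 40.1
```

```bash
python3 -m handwheel '[-0.5,1,-1,0.08,0,0,1, -1.5,3,-3,0.2,0,0,1, -2.5,5,-4.8,0.32,0,0,1, -3.5,7,-6.6,0.44,0,0,1, -4.5,9,-8.4,0.56,0,0,1, -5.3,11,-10,0.66,0,0,1, -5.8,12.3,-10.9,0.7,0,0,1, -5.8,12.3,-10.9,0.7,0,0,1, -5.8,12.3,-10.9,0.7,0,0,1]'
python3 - <<'E'
from h import *
s=snap('scene','p1.png');t=snap('top','p1t.png')
c=np.zeros((400,800,3),np.uint8)
c[:,:400]=cv2.resize(s['frame'][130:290,250:410],(400,400),interpolation=2)[:,:,::-1]
c[:,400:]=cv2.resize(t['frame'][90:250,250:410],(400,400),interpolation=2)[:,:,::-1]
cv2.imwrite('pics/p1c.png',c)
A=orient(40,-JX,JX)
plan(jig(-75,-12,23),A)
E
```

```text
t: 4.67
tcp_pos: [0.5319, 0.1739, 0.168]
tool_rot: [0.025, -0.42, 0.906, -0.045]
force: [0.1, -0.3, -1.9]
finger_gap: 0.316
tcp now [0.5332 0.1726 0.1712] -> [0.5815 0.1553 0.1318] tip now jig [-96.9 -58.4  62.6] F [-0.4 -0.2 -0.7] q [ 0.42  0.71  1.55 -0.7   1.24  2.25]
SHIFT cm [-4.64  4.43 -0.84] ROT [-0.002  0.002  0.   ] deg 0.2
```

View pics/p1c.png

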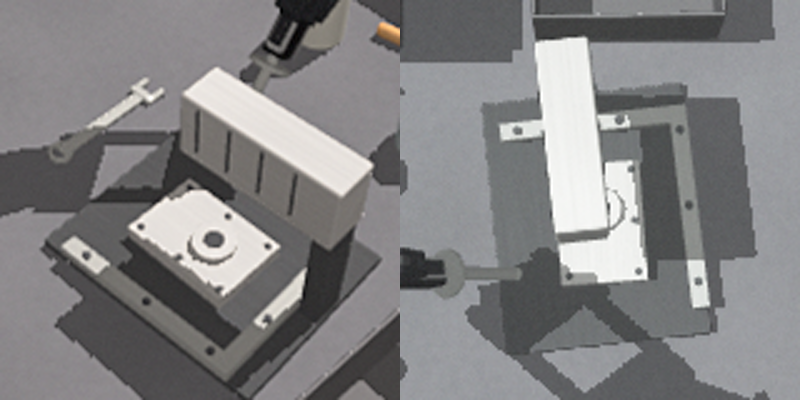

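```bash
python3 - <<'E'
from h import *
t=snap('top');f=t['frame'];cv2.imwrite('pics/tip.png',cv2.resize(f[180:220,250:310],None,fx=12,fy=12,interpolation=cv2.INTER_NEAREST)[:,:,::-1])
W=cloud(t)
for u in range(284,303,2): print(u,[ (v,round(W[v,u,2]*1000)) for v in range(192,206,2)])
p=ray(t,296.5,198.8,.0626);print(p,tojig(p),tip(),tojig(tip()))
E
```

```text
284 [(192, -3), (194, 1), (196, -2), (198, 106), (200, 109), (202, -4), (204, -4)]
286 [(192, -1), (194, -1), (196, -5), (198, 99), (200, 101), (202, -3), (204, -3)]
288 [(192, 0), (194, 2), (196, -2), (198, 97), (200, 92), (202, 0), (204, -1)]
290 [(192, 12), (194, 11), (196, 14), (198, 92), (200, 87), (202, 13), (204, 8)]
292 [(192, 11), (194, 14), (196, 10), (198, 85), (200, 82), (202, 15), (204, 16)]
294 [(192, 12), (194, 12), (196, 12), (198, 73), (200, 78), (202, 16), (204, 6)]
296 [(192, 12), (194, 17), (196, 63), (198, 73), (200, 73), (202, 12), (204, 13)]
298 [(192, 5), (194, 14), (196, 17), (198, 67), (200, 62), (202, 8), (204, 13)]
300 [(192, 17), (194, 13), (196, 12), (198, 13), (200, 15), (202, 11), (204, 11)]
302 [(192, 12), (194, 12), (196, 12), (198, 15), (200, 8), (202, 12), (204, 13)]
[0.54019222 0.08138567 0.0626    ] [-96.87205615 -60.4855366   62.6       ] [0.54278289 0.08142522 0.06336816] [-96.65410761 -57.90375012  63.36815682]
```

View pics/tip.png

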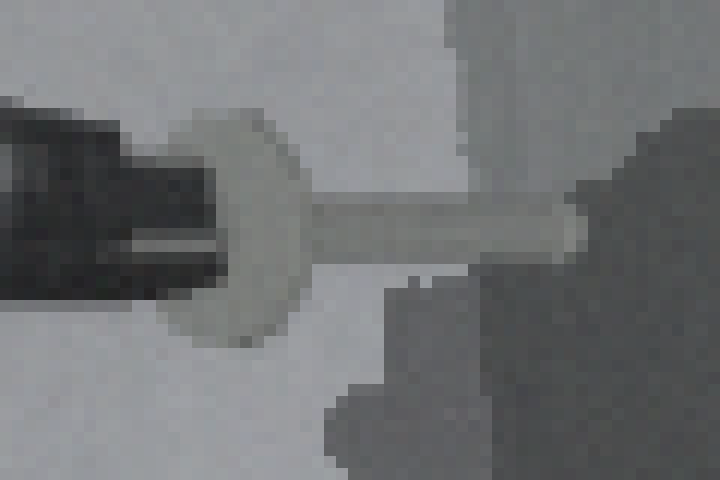

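```bash
python3 -m handwheel '[-0.5,0.5,-0.1,0,0,0,1, -1.8,1.8,-0.4,0,0,0,1, -3.2,3.2,-0.6,0,0,0,1, -4.4,4.2,-0.8,0,0,0,1, -4.6,4.4,-0.8,0,0,0,1, -4.6,4.4,-0.8,0,0,0,1, -4.6,4.4,-0.8,0,0,0,1]'
python3 - <<'E'
from h import *
A=orient(40,-JX,JX)
plan(jig(-57,-12,23),A)
plan(jig(-8,-12,23),A)
E
```

```text
t: 5.4
tcp_pos: [0.5815, 0.1557, 0.133]
tool_rot: [0.021, -0.421, 0.906, -0.045]
force: [0.0, -0.3, -0.8]
finger_gap: 0.317
tcp now [0.5815 0.1557 0.133 ] -> [0.5833 0.1374 0.1318] tip now jig [-75.2 -11.9  24.3] F [ 0.  -0.3 -0.8] q [ 0.37  0.79  1.47 -0.73  1.2   2.23]
SHIFT cm [0.   1.28 1.34] ROT [-0.002  0.001 -0.   ] deg 0.1
tcp now [0.5815 0.1557 0.133 ] -> [0.5882 0.0886 0.1318] tip now jig [-75.2 -11.9  24.3] F [ 0.  -0.3 -0.8] q [ 0.37  0.79  1.47 -0.73  1.2   2.23]
SHIFT cm [0.01 4.43 5.08] ROT [-0.002  0.001 -0.   ] deg 0.1
```

```bash
python3 -m handwheel '[0,0.4,0.4,0,0,0,1, 0,0.8,0.9,0,0,0,1, 0,1.2,1.3,0,0,0,1, 0,1.4,1.6,0,0,0,1, 0,1.6,1.8,0,0,0,1, 0,1.8,2.05,0,0,0,1, 0,2,2.3,0,0,0,1, 0,2.2,2.5,0,0,0,1, 0,2.4,2.75,0,0,0,1, 0,2.6,3,0,0,0,1]'
python3 - <<'E'
from h import *
A=orient(40,-JX,JX)
plan(jig(-15,-12,23),A)
s=snap('scene','p2.png');t=snap('top')
c=np.zeros((400,800,3),np.uint8)
c[:,:400]=cv2.resize(s['frame'][130:290,250:410],(400,400),interpolation=2)[:,:,::-1]
c[:,400:]=cv2.resize(t['frame'][90:250,250:410],(400,400),interpolation=2)[:,:,::-1]
cv2.imwrite('pics/p2c.png',c)
E
```

```text
t: 6.23
tcp_pos: [0.5859, 0.1167, 0.1319]
tool_rot: [0.021, -0.421, 0.905, -0.046]
force: [1.1, 2.7, -1.6]
finger_gap: 0.315
tcp now [0.5859 0.1167 0.1319] -> [0.5875 0.0956 0.1318] tip now jig [-36.  -11.2  23.3] F [ 1.1  2.7 -1.6] q [ 0.31  0.78  1.52 -0.76  1.15  2.21]
SHIFT cm [0.06 1.38 1.61] ROT [-0.002  0.002 -0.002] deg 0.2
```

View pics/p2c.png

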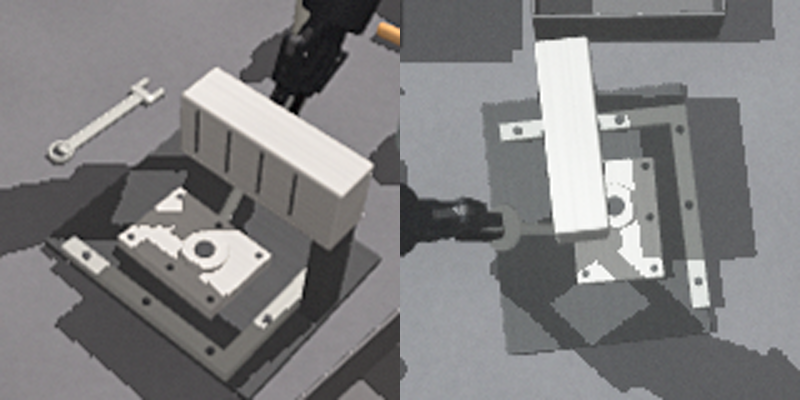

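```bash
python3 -m handwheel '[0,0.2,0.2,0,0,0,1, 0,0.4,0.45,0,0,0,1, 0,0.6,0.7,0,0,0,1, 0,0.8,0.9,0,0,0,1, 0,1,1.15,0,0,0,1, 0,1.15,1.35,0,0,0,1, 0,1.3,1.5,0,0,0,1]'
python3 -m handwheel '[0,0.1,0.1,0,0,0,1, 0,0.15,0.2,0,0,0,1]'
python3 - <<'E'
from h import *
A=orient(40,-JX,JX)
plan(jig(-8,-12,23),A)
E
```

```text
t: 6.92
tcp_pos: [0.5878, 0.0966, 0.1316]
tool_rot: [0.022, -0.421, 0.906, -0.046]
force: [-0.1, 2.2, -1.0]
finger_gap: 0.315
t: 7.08
tcp_pos: [0.5881, 0.0943, 0.1317]
tool_rot: [0.021, -0.421, 0.906, -0.046]
force: [0.5, 1.2, -1.8]
finger_gap: 0.316
tcp now [0.5881 0.0943 0.1317] -> [0.5882 0.0886 0.1318] tip now jig [-13.5 -11.4  23.1] F [ 0.5  1.2 -1.8] q [ 0.27  0.77  1.54 -0.78  1.12  2.2 ]
SHIFT cm [0.04 0.36 0.44] ROT [-0.002  0.002 -0.001] deg 0.2
```

Now smaller steps, watching the force.

```bash
for i in 1; do python3 -m handwheel '[0,0.1,0.1,0,0,0,1, 0,0.15,0.2,0,0,0,1]'|grep force; python3 -m handwheel '[0,0.07,0.08,0,0,0,1, 0,0.13,0.15,0,0,0,1]'|grep force; done; python3 - <<'E'
from h import *
A=orient(40,-JX,JX)
plan(jig(-8,-12,23),A)
s=snap('scene');t=snap('top')
c=np.zeros((400,800,3),np.uint8)
c[:,:400]=cv2.resize(s['frame'][170:270,270:370],(400,400),interpolation=2)[:,:,::-1]
c[:,400:]=cv2.resize(t['frame'][120:220,280:380],(400,400),interpolation=2)[:,:,::-1]
cv2.imwrite('pics/p3c.png',c)
E
```

```text
force: [-0.2, 1.7, -1.8]
force: [-0.1, 1.0, -2.3]
tcp now [0.5885 0.09   0.1318] -> [0.5882 0.0886 0.1318] tip now jig [ -9.2 -11.4  23.2] F [-0.1  1.  -2.3] q [ 0.26  0.77  1.54 -0.79  1.11  2.2 ]
SHIFT cm [0.04 0.09 0.1 ] ROT [-0.002  0.002 -0.001] deg 0.2
```

View pics/p3c.png

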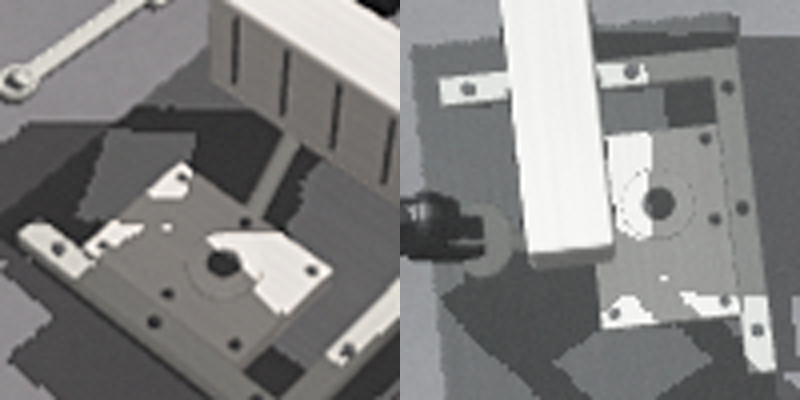

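```bash
python3 -m handwheel '[0,0.07,0.08,0,0,0,1, 0,0.13,0.15,0,0,0,1]'|grep force; python3 -m handwheel '[0,0.07,0.08,0,0,0,1]'|grep force;python3 - <<'E'
from h import *
A=orient(40,-JX,JX)
plan(jig(-8,-12,23),A)
E
```

```text
force: [-0.9, 3.7, -0.8]
force: [-1.8, 8.5, 2.9]
tcp now [0.5891 0.088  0.132 ] -> [0.5882 0.0886 0.1318] tip now jig [ -7.3 -10.8  23.2] F [-1.8  8.5  2.9] q [ 0.26  0.77  1.55 -0.79  1.11  2.2 ]
SHIFT cm [ 0.08 -0.03 -0.07] ROT [ 0.     0.001 -0.003] deg 0.2
```

```bash
python3 -m handwheel '[0,-0.3,-0.4,0,0,0,1, 0,-1.3,-1.6,0,0,0,1, 0,-3,-3.6,0,0,0,1, 1.5,-4.2,-5,0,0,0,1, 5,-4.5,-5.3,0,0,0,1, 8.5,-4.5,-5.3,0,0,0,1, 10.5,-5.5,-5,0,0,0,1, 11.5,-7,-4,0,0,0,1, 11.5,-8,-3,0,0,0,1, 11.5,-8.5,-2.8,0,0,0,1]'
python3 - <<'E'
from h import *
A=orient(25,-JY,JX)
plan(jig(0,-130,70),A)
plan(jig(52,-120,60),A)
E
```

```text
t: 8.6
tcp_pos: [0.4679, 0.152, 0.1811]
tool_rot: [0.02, -0.421, 0.905, -0.048]
force: [0.8, -0.1, -1.9]
finger_gap: 0.318
tcp now [0.4679 0.152  0.1811] -> [ 0.4209 -0.0279  0.1987] tip now jig [ -82.8 -124.6   72.5] F [ 0.8 -0.1 -1.9] q [ 0.44  0.63  1.72 -0.72  1.18  2.32]
SHIFT cm [ 6.53  9.85 14.46] ROT [-0.688  0.156  0.413] deg 46.8
tcp now [0.4679 0.152  0.1811] -> [ 0.436  -0.0786  0.1887] tip now jig [ -82.8 -124.6   72.5] F [ 0.8 -0.1 -1.9] q [ 0.44  0.63  1.72 -0.72  1.18  2.32]
SHIFT cm [ 5.55 13.97 17.79] ROT [-0.688  0.156  0.413] deg 46.8
```

```bash
python3 -m handwheel '[0.3,0.8,1,-0.04,0.01,0.025,1, 1,2.5,3.2,-0.13,0.03,0.08,1, 1.7,4.3,5.5,-0.22,0.05,0.13,1, 2.4,6.1,7.8,-0.31,0.07,0.18,1, 3.1,7.9,10.1,-0.4,0.09,0.24,1, 3.8,9.7,12.4,-0.49,0.11,0.29,1, 4.5,11.5,14.6,-0.57,0.13,0.34,1, 5.1,13,16.5,-0.64,0.15,0.39,1, 5.5,14,17.8,-0.688,0.156,0.413,1, 5.5,14,17.8,-0.688,0.156,0.413,1]'
python3 - <<'E'
from h import *
A=orient(25,-JY,JX)
plan(jig(52,-115,23),A)
plan(jig(52,-75,23),A)
t=snap('top');s=snap('scene')
c=np.zeros((400,800,3),np.uint8)
c[:,:400]=cv2.resize(s['frame'][150:310,230:390],(400,400),interpolation=2)[:,:,::-1]
c[:,400:]=cv2.resize(t['frame'][110:240,270:400],(400,400),interpolation=2)[:,:,::-1]
cv2.imwrite('pics/p4c.png',c)
E
```

```text
t: 9.43
tcp_pos: [0.4353, -0.022, 0.1782]
tool_rot: [-0.069, -0.666, 0.729, -0.144]
force: [-0.2, 0.5, -1.4]
finger_gap: 0.314
tcp now [ 0.4353 -0.022   0.1782] -> [ 0.441  -0.0781  0.1517] tip now jig [   9.9 -133.4   43.3] F [-0.2  0.5 -1.4] q [-0.33  0.34  2.18  0.1   0.31  1.05]
SHIFT cm [0.89 3.1  5.34] ROT [-0.099  0.03   0.137] deg 9.9
tcp now [ 0.4353 -0.022   0.1782] -> [ 0.4808 -0.0742  0.1517] tip now jig [   9.9 -133.4   43.3] F [-0.2  0.5 -1.4] q [-0.33  0.34  2.18  0.1   0.31  1.05]
SHIFT cm [-2.93  4.27  5.31] ROT [-0.099  0.03   0.137] deg 9.9
```

View pics/p4c.png

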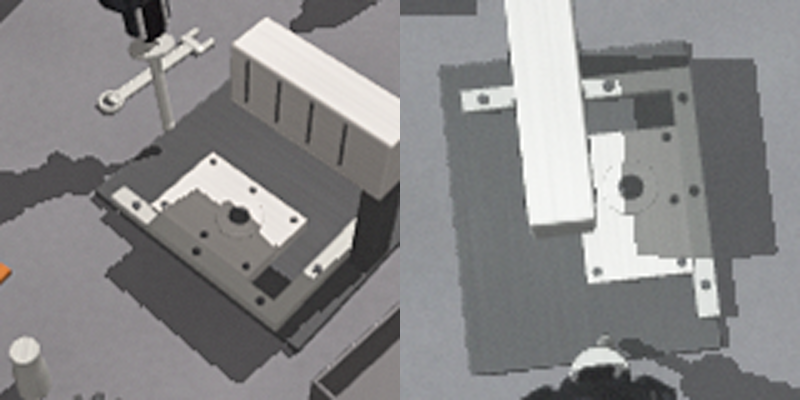

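```bash
python3 - <<'E'
from h import *
A=orient(18,-JY,JX)
plan(jig(54,-108,24),A)
E
```

```text
tcp now [ 0.4351 -0.0228  0.1781] -> [ 0.4642 -0.0778  0.1591] tip now jig [  10.9 -133.7   43.1] F [ 0.4 -0.5 -2. ] q [-0.33  0.34  2.18  0.09  0.31  1.05]
SHIFT cm [-1.58  3.09  5.51] ROT [-0.103  0.02   0.016] deg 6.1
```

```bash
python3 -m handwheel '[-0.3,0.3,1,-0.02,0,0,1, -0.6,0.8,2.5,-0.05,0.01,0.01,1, -1,1.4,4,-0.08,0.02,0.01,1, -1.4,2,5.5,-0.1,0.02,0.016,1, -1.5,2.4,5.5,-0.1,0.02,0.016,1, -1.5,2.4,5.5,-0.1,0.02,0.016,1, -1.5,2.4,5.5,-0.1,0.02,0.016,1]'; python3 - <<'E'
from h import *
A=orient(18,-JY,JX)
plan(jig(54,-108,24),A)
E
```

```text
t: 10.12
tcp_pos: [0.4599, -0.0739, 0.1645]
tool_rot: [0.073, 0.703, -0.692, 0.146]
force: [0.1, -0.0, -0.8]
finger_gap: 0.318
tcp now [ 0.4599 -0.0739  0.1645] -> [ 0.4642 -0.0778  0.1591] tip now jig [  49.7 -112.4   29.3] F [ 0.1 -0.  -0.8] q [-0.51  0.4   2.11  0.46  0.41  0.55]
SHIFT cm [-0.21  0.64  0.43] ROT [0.    0.005 0.003] deg 0.3
```

```bash
python3 -m handwheel '[-0.2,0.4,0.4,0,0,0,1, -0.2,0.6,0.4,0,0,0,1, -0.5,0.7,0.4,0,0,0,1, -1,0.85,0.4,0,0,0,1, -1.5,1.0,0.4,0,0,0,1, -2,1.2,0.4,0,0,0,1, -2.4,1.3,0.4,0,0,0,1]'; python3 - <<'E'
from h import *
A=orient(18,-JY,JX)
plan(jig(54,-50,23),A)
t=snap('top');s=snap('scene')
c=np.zeros((400,800,3),np.uint8)
c[:,:400]=cv2.resize(s['frame'][150:310,230:390],(400,400),interpolation=2)[:,:,::-1]
c[:,400:]=cv2.resize(t['frame'][110:240,270:400],(400,400),interpolation=2)[:,:,::-1]
cv2.imwrite('pics/p5c.png',c)
E
```

```text
t: 10.7
tcp_pos: [0.4884, -0.0759, 0.1601]
tool_rot: [0.074, 0.702, -0.693, 0.147]
force: [-0.9, -0.3, -2.5]
finger_gap: 0.316
tcp now [ 0.4884 -0.0759  0.1601] -> [ 0.5219 -0.0721  0.1581] tip now jig [ 54.7 -83.9  25. ] F [-0.9 -0.3 -2.5] q [-0.48  0.44  2.05  0.43  0.42  0.62]
SHIFT cm [-3.15  1.24 -0.04] ROT [-0.001  0.004  0.   ] deg 0.3
```

View pics/p5c.png

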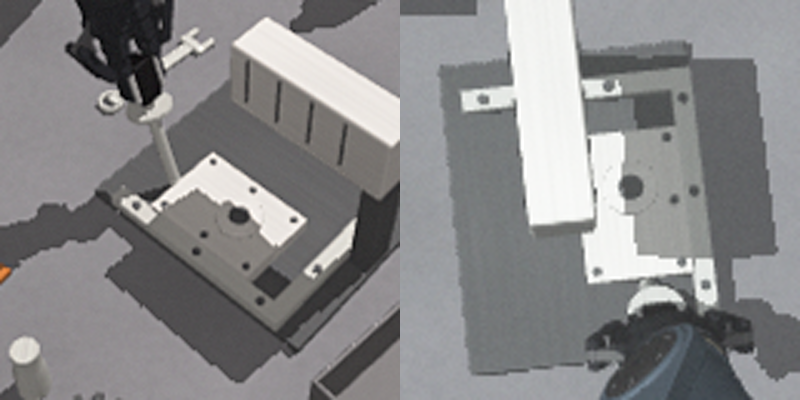

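```bash
python3 -m handwheel '[-0.25,0.2,0,0,0,0,1, -0.5,0.35,0,0,0,0,1, -0.75,0.42,0,0,0,0,1, -1,0.5,0,0,0,0,1, -1.25,0.58,0,0,0,0,1, -1.5,0.65,0,0,0,0,1, -1.75,0.75,0,0,0,0,1, -2,0.8,0,0,0,0,1]'; python3 - <<'E'
from h import *
A=orient(18,-JY,JX)
plan(jig(54,-48,23),A)
E
```

```text
t: 11.47
tcp_pos: [0.5088, -0.0736, 0.1584]
tool_rot: [0.074, 0.703, -0.692, 0.146]
force: [-1.2, 0.8, -1.8]
finger_gap: 0.318
tcp now [ 0.5088 -0.0736  0.1584] -> [ 0.5239 -0.0719  0.1581] tip now jig [ 54.3 -63.4  23.2] F [-1.2  0.8 -1.8] q [-0.45  0.46  2.01  0.39  0.44  0.68]
SHIFT cm [-1.44  0.5  -0.02] ROT [-0.001  0.004  0.001] deg 0.2
```

```bash
python3 -m handwheel '[-0.25,0.08,0,0,0,0,1, -0.5,0.16,0,0,0,0,1, -0.75,0.25,0,0,0,0,1, -1,0.33,0,0,0,0,1]'|grep force; python3 -m handwheel '[-0.1,0.03,0,0,0,0,1, -0.2,0.06,0,0,0,0,1]'|grep force;  python3 - <<'E'
from h import *
A=orient(18,-JY,JX)
plan(jig(54,-48,23),A)
t=snap('top');s=snap('scene')
c=np.zeros((400,800,3),np.uint8)
c[:,:400]=cv2.resize(s['frame'][150:310,230:390],(400,400),interpolation=2)[:,:,::-1]
c[:,400:]=cv2.resize(t['frame'][110:240,270:400],(400,400),interpolation=2)[:,:,::-1]
cv2.imwrite('pics/p6c.png',c)
E
```

```text
force: [-3.4, -0.8, -0.0]
force: [-1.4, 0.1, -2.1]
tcp now [ 0.5216 -0.0725  0.1586] -> [ 0.5239 -0.0719  0.1581] tip now jig [ 54.6 -50.5  23.5] F [-1.4  0.1 -2.1] q [-0.44  0.47  1.98  0.37  0.45  0.72]
SHIFT cm [-0.21  0.12 -0.04] ROT [-0.001  0.004  0.001] deg 0.2
```

View pics/p6c.png

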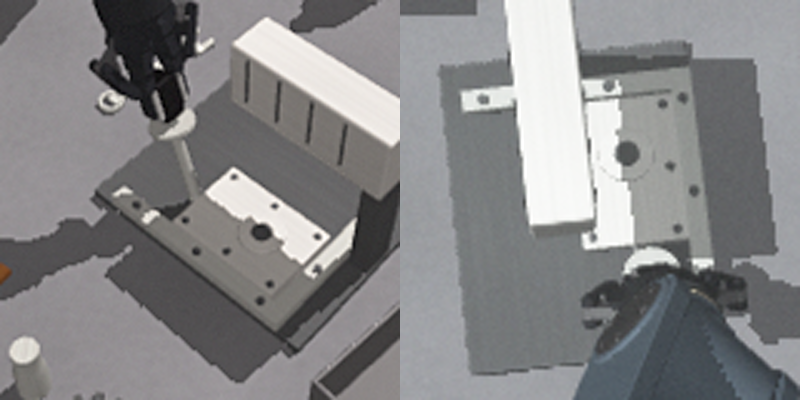

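```bash
for i in 1 2; do python3 -m handwheel '[-0.1,0.03,0,0,0,0,1, -0.15,0.05,0,0,0,0,1]'|grep force; done; python3 - <<'E'
from h import *
A=orient(18,-JY,JX)
plan(jig(54,-48,23),A)
E
```

```text
force: [-3.1, 0.2, -0.0]
force: [-2.7, -0.2, 1.0]
tcp now [ 0.5246 -0.0722  0.1585] -> [ 0.5239 -0.0719  0.1581] tip now jig [ 54.6 -47.5  23.4] F [-2.7 -0.2  1. ] q [-0.43  0.47  1.97  0.36  0.45  0.73]
SHIFT cm [ 0.08  0.02 -0.04] ROT [-0.001  0.004  0.001] deg 0.2
```

```bash
python3 -m handwheel '[-0.1,0.03,0,0,0,0,1]'|grep force;python3 -m handwheel '[-0.1,0.03,0,0,0,0,1]'|grep force; python3 - <<'E'
from h import *
A=orient(18,-JY,JX)
plan(jig(54,-48,23),A)
E
```

```text
force: [-2.5, -0.2, -1.1]
force: [-3.8, -1.8, -0.5]
tcp now [ 0.5266 -0.072   0.1585] -> [ 0.5239 -0.0719  0.1581] tip now jig [ 54.5 -45.5  23.4] F [-3.8 -1.8 -0.5] q [-0.43  0.47  1.97  0.36  0.45  0.73]
SHIFT cm [ 0.26 -0.04 -0.04] ROT [-0.001  0.004  0.001] deg 0.2
```

```bash
python3 -m handwheel '[-0.1,0.03,0,0,0,0,1]'|grep force;python3 -m handwheel '[-0.1,0.03,0,0,0,0,1]'|grep force
```

```text
force: [-6.0, -1.2, 1.1]
force: [-6.8, -1.5, 0.3]
```

```bash
python3 - <<'E'
from h import *
A=orient(18,-JY,JX)
plan(jig(54,-48,23),A)
t=snap('top');s=snap('scene')
c=np.zeros((400,800,3),np.uint8)
c[:,:400]=cv2.resize(s['frame'][190:270,280:360],(400,400),interpolation=2)[:,:,::-1]
c[:,400:]=cv2.resize(t['frame'][120:200,300:380],(400,400),interpolation=2)[:,:,::-1]
cv2.imwrite('pics/p7c.png',c)
E
```

```text
tcp now [ 0.5275 -0.0715  0.1582] -> [ 0.5239 -0.0719  0.1581] tip now jig [ 54.  -44.9  23. ] F [-6.8 -1.5  0.3] q [-0.43  0.48  1.96  0.36  0.46  0.74]
SHIFT cm [ 0.34 -0.09  0.  ] ROT [0.    0.005 0.003] deg 0.3
```

View pics/p7c.png

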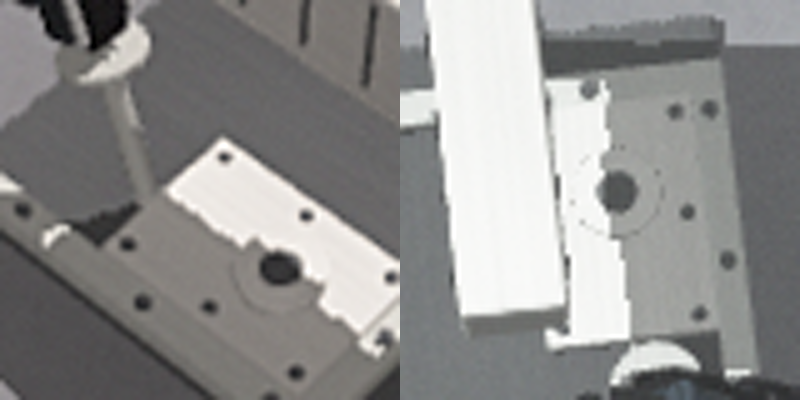

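```bash
python3 -m handwheel '[-0.1,0.03,0,0,0,0,1, -0.1,0.03,0,0,0,0,1]'|grep -E "tcp_pos|force"; python3 -m handwheel '[0.5,-0.15,0,0,0,0,1, 2,-0.6,0,0,0,0,1, 4.5,-1.5,0,0,0,0,1, 7,-3.5,-1,0,0,0,1, 8,-6,-3,0,0,0,1, 8,-7,-6,0,0,0,1, 8,-7.5,-9.5,0,0,0,1, 8,-7.5,-12,0,0,0,1]'; python3 - <<'E'
from h import *
A=orient(40,-JX,JX)
plan(jig(-90,-100,70),A)
E
```

```text
tcp_pos: [0.5278, -0.071, 0.1579]
force: [-5.8, -1.9, 1.7]
t: 13.67
tcp_pos: [0.4191, 0.0387, 0.2068]
tool_rot: [0.077, 0.702, -0.693, 0.147]
force: [0.3, 1.1, -1.5]
finger_gap: 0.315
tcp now [0.4191 0.0387 0.2068] -> [0.4925 0.1614 0.1788] tip now jig [ -66.  -140.7   71.9] F [ 0.3  1.1 -1.5] q [-0.25  0.25  2.18  0.26  0.42  1.  ]
SHIFT cm [ -7.24   5.3  -11.49] ROT [ 0.689 -0.11  -0.306] deg 43.7
```

```bash
python3 -m handwheel '[-0.6,0.4,-1,0.06,-0.01,-0.03,1, -1.8,1.3,-2.9,0.17,-0.03,-0.08,1, -3,2.2,-4.8,0.29,-0.05,-0.13,1, -4.2,3.1,-6.7,0.4,-0.06,-0.18,1, -5.4,4,-8.6,0.51,-0.08,-0.23,1, -6.5,4.8,-10.4,0.62,-0.1,-0.28,1, -7.2,5.3,-11.5,0.69,-0.11,-0.306,1, -7.2,5.3,-11.5,0.69,-0.11,-0.306,1, -7.2,5.3,-11.5,0.69,-0.11,-0.306,1]'; python3 - <<'E'
from h import *
A=orient(40,-JX,JX)
plan(jig(-60,25,23),A)
t=snap('top')
cv2.imwrite('pics/p8.png',cv2.resize(t['frame'][100:240,240:400],(800,560),interpolation=2)[:560,:,::-1][:,:,:])
E
```

```text
t: 14.42
tcp_pos: [0.4935, 0.1647, 0.1762]
tool_rot: [0.023, -0.422, 0.905, -0.047]
force: [-0.1, -0.2, -2.2]
finger_gap: 0.316
tcp now [0.4935 0.1647 0.1762] -> [0.6199 0.144  0.1318] tip now jig [-93.1 -98.3  67.4] F [-0.1 -0.2 -2.2] q [ 0.44  0.66  1.64 -0.71  1.2   2.29]
SHIFT cm [-12.35   5.56  -0.26] ROT [ 0.     0.005 -0.002] deg 0.3
```

View pics/p8.png

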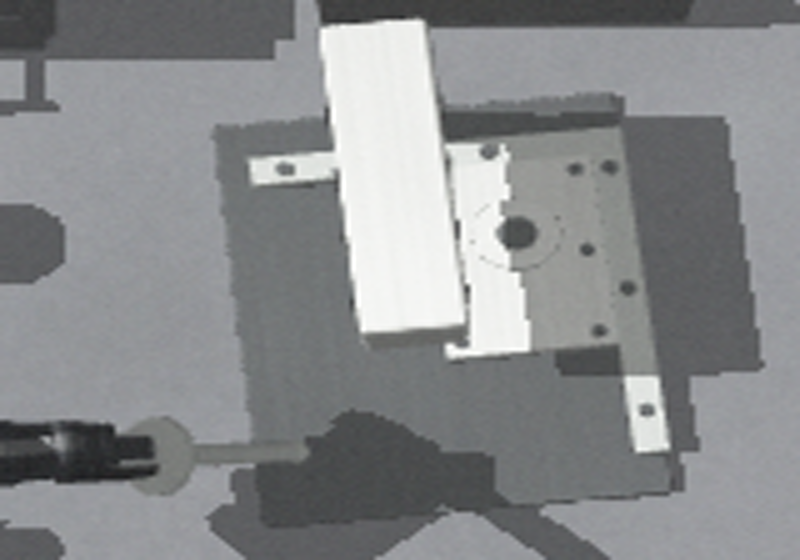

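```bash
python3 -m handwheel '[-1,0.3,-0.3,0,0,0,1, -3.5,1,-0.8,0,0,0,1, -7,2,-1.2,0,0,0,1, -10,3,-1.5,0,0,0,1, -12,3.8,-1.6,0,0,0,1, -12.3,4.6,-1.2,0,0,0,1, -12.3,5.2,-0.6,0,0,0,1, -12.3,5.5,-0.2,0,0,0,1, -12.3,5.5,-0.2,0,0,0,1]'; python3 - <<'E'
from h import *
A=orient(40,-JX,JX)
plan(jig(-15,25,23),A)
E
```

```text
t: 15.22
tcp_pos: [0.6155, 0.1374, 0.133]
tool_rot: [0.024, -0.422, 0.905, -0.044]
force: [0.3, 0.1, -1.0]
finger_gap: 0.318
tcp now [0.6155 0.1374 0.133 ] -> [0.6243 0.0992 0.1318] tip now jig [-53.9  19.3  24.2] F [ 0.3  0.1 -1. ] q [ 0.32  0.82  1.41 -0.73  1.21  2.16]
SHIFT cm [-0.5   2.58  2.9 ] ROT [0.001 0.004 0.005] deg 0.4
```

```bash
python3 -m handwheel '[-0.1,0.3,0.3,0,0,0,1, -0.3,0.8,0.9,0,0,0,1, -0.5,1.5,1.7,0,0,0,1, -0.5,2.1,2.4,0,0,0,1, -0.5,2.5,2.9,0,0,0,1, -0.5,2.6,3,0,0,0,1]'|grep force; python3 -m handwheel '[0,0.13,0.15,0,0,0,1, 0,0.2,0.23,0,0,0,1]'|grep force; python3 - <<'E'
from h import *
A=orient(40,-JX,JX)
plan(jig(-8,25,23),A)
E
```

```text
force: [0.1, -0.0, -1.3]
force: [0.7, -0.0, -1.9]
tcp now [0.6261 0.0973 0.1316] -> [0.625  0.0923 0.1318] tip now jig [-13.   26.1  22.8] F [ 0.7 -0.  -1.9] q [ 0.26  0.81  1.44 -0.76  1.16  2.14]
SHIFT cm [0.16 0.31 0.38] ROT [0.    0.005 0.003] deg 0.3
```

```bash
python3 -m handwheel '[0,0.13,0.15,0,0,0,1, 0,0.2,0.23,0,0,0,1]'|grep force; for i in 1 2; do python3 -m handwheel '[0,0.07,0.08,0,0,0,1]'|grep force; done; python3 - <<'E'
from h import *
A=orient(40,-JX,JX)
plan(jig(-8,25,23),A)
E
```

```text
force: [-0.6, -0.1, -2.7]
force: [-0.4, 0.4, -2.5]
force: [0.3, 0.8, -0.5]
tcp now [0.6266 0.0926 0.1316] -> [0.625  0.0923 0.1318] tip now jig [-8.2 26.3 22.8] F [ 0.3  0.8 -0.5] q [ 0.25  0.81  1.44 -0.77  1.16  2.14]
SHIFT cm [ 0.17 -0.    0.03] ROT [0.    0.006 0.002] deg 0.3
```

```bash
python3 -m handwheel '[0,0.07,0.08,0,0,0,1]'|grep force;  python3 -m handwheel '[0,0.07,0.08,0,0,0,1]'|grep force; python3 - <<'E'
from h import *
A=orient(40,-JX,JX)
plan(jig(-8,25,23),A)
E
```

```text
force: [-1.0, 2.9, -0.2]
force: [-0.2, 7.4, 3.7]
tcp now [0.627  0.0915 0.1318] -> [0.625  0.0923 0.1318] tip now jig [-7.3 26.7 22.8] F [-0.2  7.4  3.7] q [ 0.25  0.81  1.44 -0.77  1.15  2.13]
SHIFT cm [ 0.19 -0.06 -0.07] ROT [0.002 0.005 0.001] deg 0.3
```

```bash
python3 -m handwheel '[0,-0.3,-0.4,0,0,0,1, 0,-1.3,-1.6,0,0,0,1, 0,-3,-3.6,0,0,0,1, 1.5,-4.5,-5.4,0,0,0,1, 5,-5,-6,0,0,0,1, 9,-5,-6,0,0,0,1, 13,-5.5,-6,0,0,0,1, 16,-7,-5,0,0,0,1, 17,-9,-4,0,0,0,1, 17,-10,-3.5,0,0,0,1]'
python3 - <<'E'
from h import *
st=manip.sense()
for n in('top','scene'):
    s=snap(n,n+'_f.png')
A=orient(0,-JX,JX)
plan(jig(-60,-130,150),A)
t=cv2.imread('pics/top_f.png');s=cv2.imread('pics/scene_f.png')
c=np.zeros((400,800,3),np.uint8)
c[:,:400]=cv2.resize(s[190:270,280:360],(400,400),interpolation=2)
c[:,400:]=cv2.resize(t[120:200,300:380],(400,400),interpolation=2)
cv2.imwrite('pics/p9c.png',c)
E
```

```text
t: 17.22
tcp_pos: [0.4456, 0.1644, 0.1882]
tool_rot: [0.026, -0.421, 0.905, -0.046]
force: [-0.5, 0.2, -2.0]
finger_gap: 0.316
tcp now [0.4506 0.1656 0.1885] -> [0.4747 0.0378 0.292 ] tip now jig [ -98.5 -140.7   79.6] F [ 0.3  0.6 -3. ] q [ 0.47  0.61  1.72 -0.7   1.2   2.33]
SHIFT cm [-1.07  0.37 16.58] ROT [-0.696  0.005 -0.003] deg 39.9
```

View pics/p9c.png

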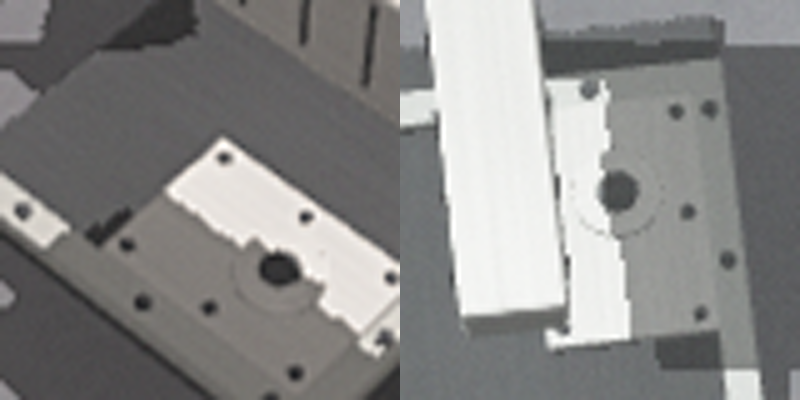

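```bash
python3 -m handwheel '[0,0,1,-0.06,0,0,1, -0.1,0,3.5,-0.17,0,0,1, -0.3,0.1,6.5,-0.29,0,0,1, -0.6,0.2,9.5,-0.41,0,0,1, -0.8,0.3,12.5,-0.53,0,0,1, -1,0.4,15,-0.64,0,0,1, -1.1,0.4,16.5,-0.696,0,0,1, -1.1,0.4,16.5,-0.696,0,0,1, -1.1,0.4,16.5,-0.696,0,0,1]'
python3 - <<'E'
from h import *
A=orient(0,-JX,[.437,-.9,0])
plan(np.array([.458,-.332,.158]),A)
E
```

```text
t: 18.07
tcp_pos: [0.475, 0.0338, 0.2898]
tool_rot: [0.036, -0.705, 0.708, -0.033]
force: [-1.2, 1.0, -1.8]
finger_gap: 0.315
tcp now [0.475  0.0338 0.2898] -> [ 0.458 -0.332  0.3  ] tip now jig [ -55.5 -130.7  147.8] F [-1.2  1.  -1.8] q [-0.16  0.27  1.74 -0.01  1.13  1.31]
SHIFT cm [ 5.22 -0.87 36.25] ROT [-0.003 -0.356  0.005] deg 20.4
```

```bash
python3 -m handwheel '[0.3,-0.3,1.8,0,-0.02,0,1, 0.8,-0.7,5.5,0,-0.06,0,1, 1.4,-0.9,9.5,0,-0.1,0,1, 2,-0.9,13.5,0,-0.15,0,1, 2.6,-0.9,17.5,0,-0.2,0,1, 3.1,-0.9,21.5,0,-0.25,0,1, 3.7,-0.9,25.5,0,-0.3,0,1, 4.3,-0.9,29.5,0,-0.356,0,1, 4.8,-0.9,33.5,0,-0.356,0,1, 5.2,-0.9,36.2,0,-0.356,0,1]'
python3 -m handwheel '[0,0,0,0,0,0,1, 0,0,0,0,0,0,1]' | grep force
python3 - <<'E'
from h import *
A=orient(0,-JX,[.437,-.9,0])
plan(np.array([.458,-.332,.158]),A)
s=snap('scene');t=snap('top')
c=np.zeros((400,800,3),np.uint8)
c[:,:400]=cv2.resize(s['frame'][180:280,145:245],(400,400),interpolation=2)[:,:,::-1]
c[:,400:]=cv2.resize(t['frame'][175:275,405:505],(400,400),interpolation=2)[:,:,::-1]
cv2.imwrite('pics/r1.png',c)
E
```

```text
t: 18.9
tcp_pos: [0.4589, -0.3313, 0.2976]
tool_rot: [0.164, -0.688, 0.689, -0.158]
force: [0.8, 0.7, -1.7]
finger_gap: 0.317
force: [-0.4, 0.8, -1.7]
tcp now [ 0.4587 -0.329   0.2973] -> [ 0.458 -0.332  0.3  ] tip now jig [ 303.2 -183.6  155.3] F [-0.4  0.8 -1.7] q [-0.82  0.39  1.52 -0.01  1.23  0.3 ]
SHIFT cm [ 0.2  -0.27  0.24] ROT [0.004 0.005 0.008] deg 0.6
```

View pics/r1.png

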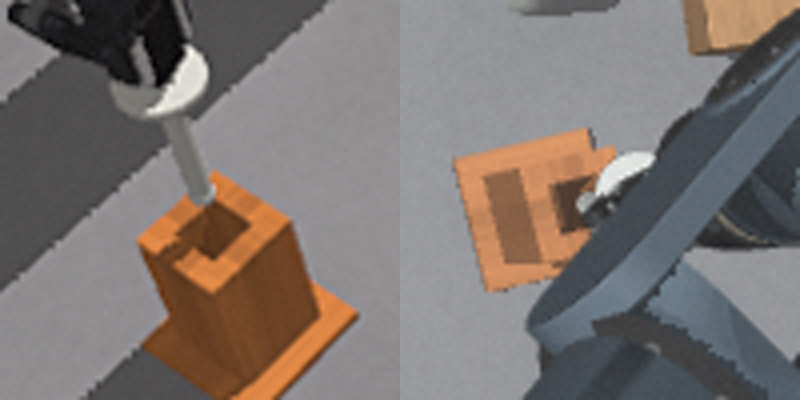

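```bash
python3 - <<'E'
from h import *
s=snap('scene');t=snap('top')
print(tip())
print('scene tip',ray(s,145+207/4-.4,180+192/4-.4,tip()[2]),'hole',ray(s,145+212/4-.4,180+228/4-.4,.12))
print('top tip',ray(t,405+592/4-.4,175+205/4-.4,tip()[2]))
W=cloud(s);hsv=cv2.cvtColor(s['frame'],cv2.COLOR_RGB2HSV)
m=(hsv[...,0]<20)&(hsv[...,1]>100)&(np.abs(W[...,2]-.12)<.004)&(np.abs(W[...,0]-.46)<.09)&(np.abs(W[...,1]+.33)<.09)
print(cv2.minAreaRect((W[m][:,:2]*1000).astype(np.float32)))
E
```

```text
[ 0.45778122 -0.32677389  0.15671287]
scene tip [ 0.45782776 -0.32873117  0.15671287] hole [ 0.45479586 -0.33269596  0.12      ]
top tip [ 0.45205873 -0.58721915  0.15671287]
((457.31317138671875, -332.4510192871094), (68.07746887207031, 65.4972152709961), 12.073781967163086)
```

```bash
python3 -m handwheel '[0.3,0,0.28,0,0,0,1, 0.3,0.5,0.28,0,0,0,1, 0.3,2,0.28,0,0,0,1, 0.3,4,0.28,0,0,0,1, 0.3,6.5,0.28,0,0,0,1, 0.3,9,0.28,0,0,0,1, 0.3,10.5,0.28,0,0,0,1, 0.3,10.5,0.28,0,0,0,1]'
python3 - <<'E'
from h import *
A=orient(0,-JX,[.437,-.9,0])
plan(np.array([.457,-.3315,.018]),A)
s=snap('scene');t=snap('top')
c=np.zeros((400,800,3),np.uint8)
c[:,:400]=cv2.resize(s['frame'][190:290,145:245],(400,400),interpolation=2)[:,:,::-1]
c[:,400:]=cv2.resize(t['frame'][175:275,405:505],(400,400),interpolation=2)[:,:,::-1]
cv2.imwrite('pics/r2.png',c)
E
```

```text
t: 19.93
tcp_pos: [0.4547, -0.3308, 0.191]
tool_rot: [-0.164, 0.691, -0.687, 0.157]
force: [-0.8, 0.7, -1.8]
finger_gap: 0.317
tcp now [ 0.4547 -0.3308  0.191 ] -> [ 0.457  -0.3315  0.16  ] tip now jig [ 304.1 -188.    49. ] F [-0.8  0.7 -1.8] q [-0.82  0.52  1.64 -0.01  0.99  0.29]
SHIFT cm [-0.2   3.1   0.19] ROT [0.008 0.006 0.008] deg 0.7
```

View pics/r2.png

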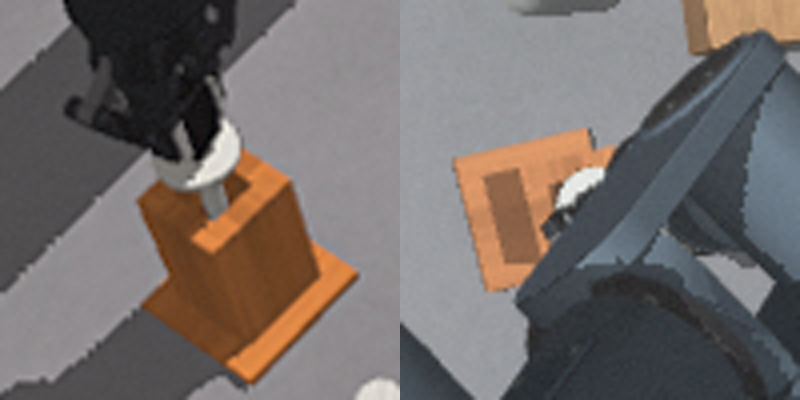

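In the scene view the bar is inside the hole at about (215,195), with no contact force. I'll lower the rest of the way, straightening the tilt.

```bash
python3 -m handwheel '[-0.1,1,0.1,0.004,0,0.004,1, -0.2,2,0.2,0.008,0,0.008,1, -0.2,2.6,0.2,0.008,0,0.008,1, -0.2,2.8,0.2,0.008,0,0.008,1]'|grep -E "tcp_p|force"; python3 -m handwheel '[0,0.1,0,0,0,0,1, 0,0.1,0,0,0,0,1]'|grep -E "tcp_p|force"
```

```text
tcp_pos: [0.4593, -0.3341, 0.167]
force: [0.4, 0.3, -1.8]
tcp_pos: [0.4594, -0.3343, 0.1662]
force: [-0.4, 1.2, -1.8]
```

```bash
python3 -m handwheel '[0,0.2,0,0,0,0,1, 0,0.4,0,0,0,0,1, 0,0.4,0,0,0,0,1]'|grep -E "tcp_p|force"; python3 -m handwheel '[0,0.1,0,0,0,0,1, 0,0.2,0,0,0,0,1]'|grep -E "tcp_p|force"
```

```text
tcp_pos: [0.459, -0.334, 0.1615]
force: [-0.2, 0.9, -1.8]
tcp_pos: [0.4592, -0.3341, 0.1599]
force: [-1.5, 1.1, 9.9]
```

Contact: +10 N, so the collar is on the stand's top. Opening the gripper.

```bash
python3 -m handwheel '[0,-0.05,0,0,0,0,1.5, 0,-0.05,0,0,0,0,3, 0,-0.05,0,0,0,0,5, 0,-0.05,0,0,0,0,7, 0,-0.05,0,0,0,0,8.5, 0,-0.05,0,0,0,0,8.5, 0,-0.05,0,0,0,0,8.5, 0,-0.05,0,0,0,0,8.5]'; python3 -m handwheel '[0,-0.5,0,0,0,0,8.5, 0,-2,0,0,0,0,8.5, 0,-5,0,0,0,0,8.5, 0,-8.5,0,0,0,0,8.5, 0,-12,0,0,0,0,8.5, 0,-14,0,0,0,0,8.5, 0,-14,0,0,0,0,8.5]'
```

```text
t: 21.62
tcp_pos: [0.4591, -0.334, 0.16]
tool_rot: [0.159, -0.686, 0.691, -0.162]
force: [-0.1, 1.1, 0.3]
finger_gap: 0.997
t: 22.2
tcp_pos: [0.4604, -0.3352, 0.3061]
tool_rot: [0.157, -0.682, 0.695, -0.164]
force: [0.0, -0.8, 0.1]
finger_gap: 0.999
```

```bash
python3 -m handwheel '[1.5,0,0.8,0,0,0,8.5, 5,0,2.5,0,0,0,8.5, 8.5,0,4.4,0,0,0,8.5, 12,0,6.2,0,0,0,8.5, 15.5,0,8,0,0,0,8.5, 19,0,9.8,0,0,0,8.5, 22.5,0,11.7,0,0,0,8.5, 25,0,13,0,0,0,8.5, 26,0,13.5,0,0,0,8.5, 26,0,13.5,0,0,0,8.5]'
python3 - <<'E'
from h import *
for n in('top','scene'):
    s=snap(n,n+'_e.png');W=cloud(s);f=s['frame'].astype(int);hsv=cv2.cvtColor(s['frame'],cv2.COLOR_RGB2HSV)
    m=(f.max(-1)<60)&(W[...,2]>.178)&(W[...,2]<.2)&(np.abs(W[...,0]-.46)<.04)&(np.abs(W[...,1]+.335)<.04)
    v,u=np.nonzero(m);P=np.array([ray(s,a,b,.186)[:2] for a,b in zip(u,v)])*1000
    print(n,'handle',len(P),cv2.minAreaRect(P.astype(np.float32)),'z',np.median(W[m][:,2]))
    m=(hsv[...,1]<40)&(hsv[...,2]>90)&(np.abs(W[...,2]-.126)<.005)&(np.abs(W[...,0]-.46)<.05)&(np.abs(W[...,1]+.33)<.05)
    print(' collar',cv2.minEnclosingCircle((W[m][:,:2]*1000).astype(np.float32)),np.median(W[m][:,2]))
t=cv2.imread('pics/top_e.png');s=cv2.imread('pics/scene_e.png')
cv2.imwrite('pics/j1.png',cv2.resize(t[110:230,285:395],None,fx=5,fy=5,interpolation=2))
cv2.imwrite('pics/j2.png',cv2.resize(s[180:290,265:405],None,fx=5,fy=5,interpolation=2))
E
```

```text
t: 23.03
tcp_pos: [0.2826, -0.571, 0.2993]
tool_rot: [0.158, -0.687, 0.691, -0.16]
force: [0.6, -0.1, 0.1]
finger_gap: 0.995
top handle 117 ((458.38116455078125, -331.60845947265625), (27.191560745239258, 28.92386817932129), 28.890644073486328) z 0.1850718021171402
 collar ((458.0549011230469, -333.7015686035156), 25.924774169921875) 0.1256762702492367
scene handle 123 ((462.1846923828125, -338.36846923828125), (29.277725219726562, 28.37857437133789), 28.60923194885254) z 0.18519740892740294
 collar ((459.0400085449219, -336.7754821777344), 25.531253814697266) 0.12617426480731528
```

View pics/scene_e.png

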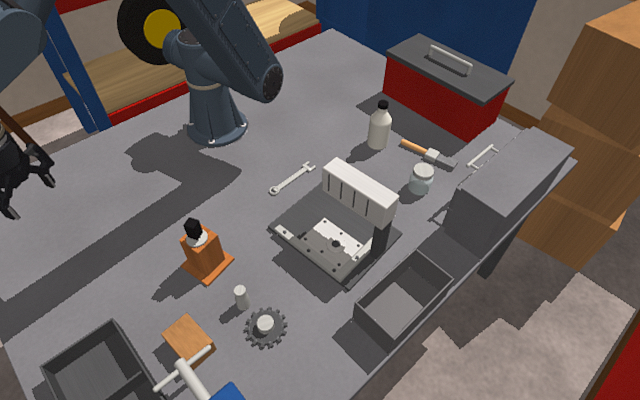

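View pics/j1.png

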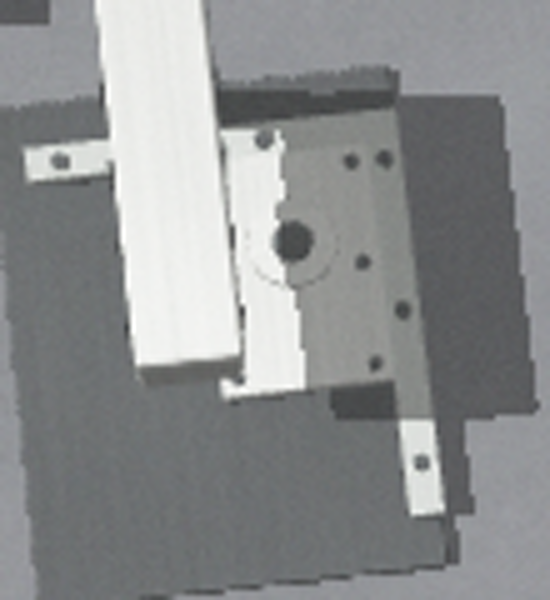

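View pics/j2.png

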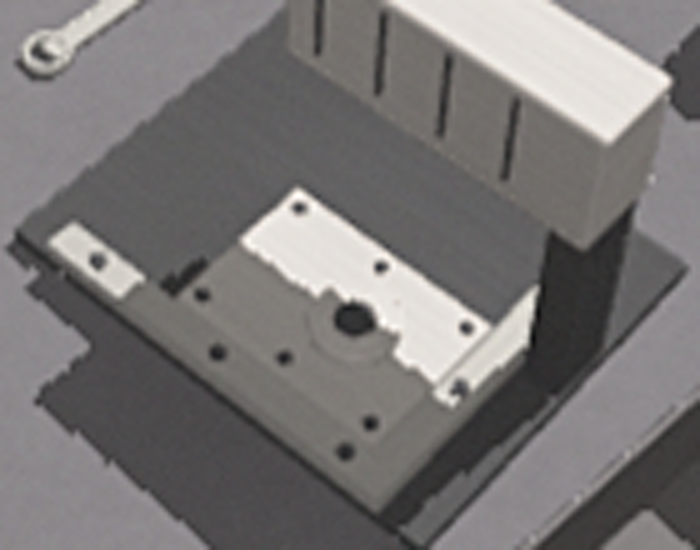

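View pics/top_e.png

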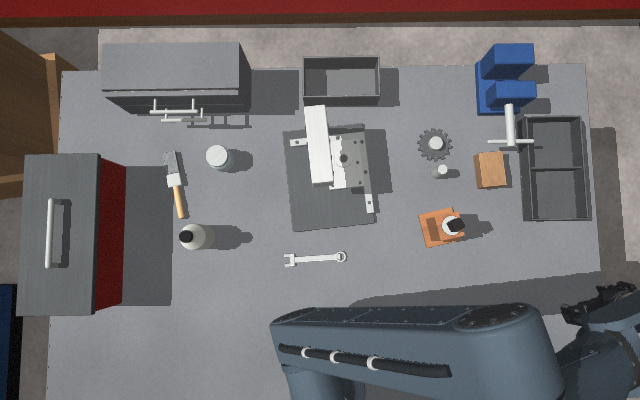

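```bash
python3 - <<'E'
from h import *
from scipy.ndimage import map_coordinates as mc
def proj(s,p): return cv2.projectPoints(np.array(p,float).reshape(-1,3),np.array(s['rvec'],float),np.array(s['tvec'],float),s['camera_matrix'],None)[0][:,0]
def edge(s,g,fixed,ax,lo,hi,z):
    r=[]
    c=np.arange(lo,hi,.25)
    for f in fixed:
        P=[jig(f,x,z) if ax=='y' else jig(x,f,z) for x in c]
        uv=proj(s,P);v=mc(g,[uv[:,1],uv[:,0]],order=1)
        d=np.abs(np.gradient(np.convolve(v,np.ones(5)/5,'same')))[6:-6];r.append(c[6:-6][np.sum(d**2*np.arange(len(d)))/np.sum(d**2)>=np.arange(len(d))][-1])
    return np.round(r,1),np.round(np.median(r),1)
for n in('top','scene'):
    s=manip.snapshot(n);g=s['frame'].mean(-1)
    print(n,'near edge z30',edge(s,g,[12,18,24,30] if n=='top' else [10,20,30],'y',-52,-28,30))
    print(' fence end',edge(s,g,[106,110,114],'y',-132,-108,26),'base near',edge(s,g,range(-90,60,20),'y',-162,-138,12))
    if n=='scene':
        print(' left edge z30',edge(s,g,range(-30,80,10),'x',-14,12,30))
        print(' fence outer end',edge(s,g,[-115,-110,-105],'x',108,132,26),'inner end',edge(s,g,[-115,-110,-105,-100],'x',92,108,26))
        print(' base left',edge(s,g,range(-140,-60,20),'x',-132,-108,12))
E
```

```text
top near edge z30 (array([-38.8, -40.2, -40.2, -40.2]), np.float64(-40.2))
 fence end (array([-120. , -120.2, -119.8]), np.float64(-120.0)) base near (array([-152.5, -151.5, -150.8, -150.2, -150. , -150.2, -151. , -150.5]), np.float64(-150.6))
scene near edge z30 (array([-37.8, -40.5, -41.2]), np.float64(-40.5))
 fence end (array([-121.2, -121.8, -121.8]), np.float64(-121.8)) base near (array([-149. , -149.5, -150.2, -150. , -150. , -149. , -149.8, -149.2]), np.float64(-149.6))
 left edge z30 (array([4.5, 1.2, 0.5, 0.8, 1. , 0.8, 4.5, 0.8, 0.8, 1.2, 1. ]), np.float64(1.0))
 fence outer end (array([122. , 122.2, 122.5]), np.float64(122.2)) inner end (array([100.5, 100.2, 100.5, 100.5]), np.float64(100.5))
 base left (array([-128. , -114. , -118.5, -121.5]), np.float64(-120.0))
```

```bash
python3 -c "
from station import manip
print(manip.sign_off(), manip.sense()['t'])"
```

```text
the job is handed in; nothing more can be done
the job is handed in; nothing more can be done
```

The gearbox cover is seated in the square corner and the pusher is back in its stand, collar on the top. I handed the job in at about 23 s of robot time.

**What I did:** I leaned the pusher 40° to reach under the light bar and pushed the cover against the right fence. I then leaned it about 18° towards the robot and slid the cover to the far fence. Last, I pushed on the left side again to check the fit; that push went solid at 7.4 N, with the tip at the same jig x as in the first push. The highest force reading during the pushes was about 9 N.

**Final checks:**

| Check | Measured | Expected |
|---|---|---|
| Cover near edge to end of right fence (top view) | 79.8 mm | 80 mm |
| Cover left edge to right fence's inner face (scene view) | about 99.5 mm | 100 mm |
| Collar top, above the bench | 126 mm | 126 mm |
| Handle top, above the bench | 185 mm | 186 mm |

- **Cover angle:** it lies parallel to the right fence to about 0.1°, judged from its screw positions.
- **Surroundings:** the bystanders and the light bar look unmoved in both pictures, and the arm is clear of everything.

**What disagreed:**
- **Between the cameras:** they differ by 2–7 mm on the positions of the stand, pusher and jig, so I compared the fits above within one view. In the scene view, the end of the right fence came out about 2 mm off its given position.
- **Scattered readings:** a few single edge readings were 1–4 mm or more off, probably from shadows, so I used medians.
- **Far fence:** the force levelled off at 6–7 N instead of climbing, so I confirmed that seat from the picture measurement.

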